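# Turn the reagent carousel to the dropper bottle and lock it

### The job

Turn the reagent carousel on the bench by pushing its rim posts until the slim dropper bottle faces front, on the lock bolt's side, and the table rests against its end stop; then push the lock bolt fully home so that the table is locked there. Where the stop comes must be felt: push gently and never force the table or the bolt. Do not touch the bottles and jars, leave them standing on the table, and leave the things around the carousel where they are.

Things in the scene. Friction and masses are not known exactly. Their poses are not given: they have to be found in the camera images.
- carousel: Fixed grey base: disc of radius 112 mm with a tongue 44 mm wide reaching 200 mm from the spindle at its front. Origin on the spindle axis at bench level, z up; its front (the bolt's side) is -x, roughly towards the robot. It carries the table and the bolt. The table stays where it is left. More than 12 N of push on table, posts or bolt harms it.
- table_centre (a point): Fixed point on the spindle axis at the table top. The plain round table (radius 130 mm, top at z 46 mm) turns about it with some 1 N of push at a post. At either end of about a quarter turn a springy stop (about 6 N per mm at a post) is met, when the front left or front right place has come to the front: 30 to 60 degrees from the start, hidden, so it is found only by feel.
- front_post (a point): Centre of the top of the rim post that is within 20 degrees of the front at the start: upright round steel post, 12 mm in diameter, 118 mm from the spindle axis, from the table top (z 46 mm) up to z 120 mm; it turns with the table. Three more like it stand 90, 180 and 270 degrees round. Its angle tells nothing exact about the stops.
- bolt_knob (a point): Centre of the top of the lock bolt's knob: upright, round, 16 to 19 mm in diameter, from z 18 mm to z 72 mm above the bench, 176 mm in front of the spindle axis when drawn out. Push it straight towards the spindle (carousel +x). Nothing stands above it or before it.
- bolt (a joint): Travel of the lock bolt in m: 0 drawn out (the start), 0.018 home, where it meets a springy end. It slides with about 3 N and stays where left. At 0.006 its 8 mm square nose must enter a 12 mm notch hidden under the table's rim, which is there only when the table rests at a stop, else it is blocked. The table may be at most 2 mm off (at the posts).
- dropper: Slim brown dropper bottle, 33 mm in diameter, 102 mm tall, with a narrow rubber bulb on top. Origin at the centre of its underside. It stands loose on the table 55 mm from the spindle axis, at the front left or the front right place, 45 degrees from the front. The smallest in diameter of the four.
- reagent: Round reagent bottle with a wide screw cap, 56 mm over its base, 100 mm tall. Origin at the centre of its underside. It stands loose at the other one of the two front places, 55 mm from the spindle axis.
- stain_jar: Square staining jar with lid, 52x52x88 mm. Origin at the centre of its underside. Stands loose on the rear left of the table, 55 mm from the spindle axis.
- small_beaker: Small open round plastic beaker, 54 mm in diameter, 70 mm tall. Origin at the centre of its underside. Stands loose on the rear right of the table, 55 mm from the spindle axis.
- bench_timer: Bystander: small wedge-shaped bench timer, 68x40x58 mm, on the bench left of the carousel. Origin at the centre of its underside.
- tube_rack: Bystander: block rack with small tubes, 45x100x53 mm, on the bench right of the carousel. Origin at the centre of its underside.

How it is judged:
On the way, in this order (a step that is already met when the one before it is completed fails the run):
1. the dropper bottle has been turned to the front of the carousel (x of dropper in the frame of carousel below -0.03 m and y of dropper in the frame of carousel between -0.022 and 0.022 m), for 0.2 s.
2. the lock bolt is pushed home in its notch (all of step 1 and value of joint bolt above 0.015 m), for 0.2 s.
At the end, for the whole second after the job is handed in: The dropper bottle stands at the front of the carousel (within 22 mm of the line from the spindle to the bolt, on the bolt's side), the lock bolt is in by more than 15 mm of its 18 mm, and all four vessels stand upright (within 0.15 rad) on the table, at rest (all of step 2 and angle between each of dropper, reagent, stain_jar, small_beaker's own z axis and vertical below 0.15 rad and z of each of dropper, reagent, stain_jar, small_beaker in the frame of carousel above 0.03 m and linear speed of dropper below 0.02 m/s); the robot touches nothing.
It fails at once if the carousel (table, posts, bolt or base) is pushed with more than 12 N (contact force between any of the arm, the fingers and carousel above 12 N).
It fails at once if the robot touches a bottle or jar on the table (contact force between any of the arm, the fingers and dropper above 1 N or contact force between any of the arm, the fingers and reagent above 1 N or contact force between any of the arm, the fingers and stain_jar above 1 N or contact force between any of the arm, the fingers and small_beaker above 1 N).
It fails at once if a vessel on the table tips (angle between any of dropper, reagent, stain_jar, small_beaker's own z axis and vertical above 0.35 rad).
It fails at once if the bench timer or the tube rack is moved by more than 20 mm (distance of any of bench_timer, tube_rack from where it was at the start of the episode above 0.02 m).
It also fails if it takes over 69 s, if anything falls off the work surface, if the arm or the gripper's body presses on something with over 40 N, if the wrist force passes 120 N, or if a joint passes its speed limit or range.

### The arm

A 6-joint arm with a two-finger parallel gripper is mounted at the origin on a cart in front of the work surface, level with it; the furniture and walls round the work are solid. World frame = base frame: x ahead of the robot, y to its left, z up, the work surface at z = 0. Lengths are in m, angles in rad, forces in N, time in s.
With the tool pointing down it reaches from about 0.375 to 0.975 m from the base axis. Payload 3.8 kg.
Tool frame: the origin (TCP) lies midway between the tips of the shut fingers; the grasp point (between the pads) lies 19 mm behind it (bot.grip_point_offset is the z of the grasp point in the tool frame, in m); z points along the fingers, y is the line along which they close (so a half turn about z gives the same grasp; the last joint's range is limited). The gripper opens to 85 mm and grips with 20 to 120 N. Pads are 22 mm wide; open, the fingers measure 114 mm over their backs; the gripper's body (76 mm by 85 mm) begins 54 mm behind the grasp point. The pads swing forward as they close: fully open they stand 13 mm farther back than shut.
Start: joints at [1.301, 0.264, 1.604, -0, 1.274, -0.037], TCP at [0.156, 0.657, 0.231] pointing down, gripper open.
Joint ranges: [-2.63, 2.63], [-0.94, 2.18], [0.31, 2.57], [-1.31, 4.45], [0, 2.66], [-2.55, 2.55]. Speed limits (rad/s): [2.57, 2.57, 3.14, 3.14, 3.14, 3.14].

### API

Orientations are given as a rotation vector (axis times angle).
In Python, from workcell import sensors, optics, order, bot gives the robot as it stands.
- The arm moves only by the tool play_rows, never from a script. Its argument "commands" is a list of rows, each a list of 6 numbers: the shift along the tool's x, y, z in cm, then the turn, a rotation vector about the tool's x, y, z in rad. In form: [[dx, dy, dz, wx, wy, wz], ...]. A call has 1 to 5 rows; each row shifts and turns the commanded pose from where the row before left it, along the tool's axes as they then stand; what a row does not reach is not made up. A row lasts 1/12 s, in which the tool goes at most 41.7 mm and 7.16 degrees, less where a joint would pass 70% of its speed; a pose out of reach is approached as far as the arm can. A call with a gripper value outside its range is refused whole. "grip" is the closure, from 0 (fully open) to 1 (shut), set as the call begins (left out, the last holds). The fingers move at their own pace and stop on an object; "force" is the grip in N (left out, the last holds). Time passes only in rows, so rows that do not move let the fingers close. It gives the time, the measured TCP pose, the force, the opening and the grip force at its end, in the units of the state.
- sensors.read_state(): the state, without advancing time (a new reading comes with each control period).
- optics.read_camera(name): name is "side" or "top" or "wrist"; returns the picture (480x640x3 uint8, red, green, blue); there is no depth.
- optics.camera_info(name): a dict with "mtx" (3x3 intrinsics, pixels), "R" (3x3) and "t" (3): a world point X has camera coordinates R X + t. Camera axes: x right, y down, z forward; pixel columns grow to the right and rows downward; lengths in m; the calibration is good to about 2 mm. A picture is of the moment at which its call begins: read the wrist's pose just before it. camera_info takes no time and is no camera call; for the wrist camera it gives the pose at the moment of the call.
- order.finish_job(): hands the job in; it is judged then, once.
The state is a dict: "time": time; "q": joint angles; "joint_vel": joint speeds; "joint_torque": joint torques, N m; "tool_pos": TCP position; "tcp_rot": TCP orientation; "wrist_force": force on the tool from outside, world axes, zero at the start; "torque": the same for the moment, N m; "width": opening from 0.0 (shut) to 1.0 (fully open); "grip_force": force on a finger pad.
Only numpy, scipy, OpenCV 4.12 (cv2) and the standard library are available. Lean on these libraries where they do the work, as an engineer would, in place of code of your own. Each camera call takes 0.05 s, during which the arm holds its last target. There are 200 camera calls.

## Working session

There is one attempt and no reset: what is moved stays moved. The work goes in short steps, Python scripts to look and compute and a tool call to move; the robot and the scene stay as the last step left them, time stands still between calls to the robot, and variables do not carry over. Pictures are saved under pics/ and viewed, at most 10 in all, crops included, and the job is handed in when it is done.

Besides the shell and the picture viewer there is one more tool, called by a JSON object that holds its "name" and its "arguments", one argument or row to a line. play_rows: Moves the arm, as the interface text tells. Its arguments: {"type":"object","properties":{"commands":{"type":"array","items":{"type":"array","items":{"type":"number"}}},"grip":{"type":"number"},"force":{"type":"number"}},"required":["commands"]}

```bash
mkdir -p pics; python3 - <<'E'
from workcell import sensors, optics, order, bot
import cv2,numpy as np
s=sensors.read_state();print(s)
for n in("top","side"):
    cv2.imwrite(f"pics/{n}0.png",optics.read_camera(n)[:,:,::-1]);i=optics.camera_info(n);print(n,i)
E
```

```text
{'time': 0.0, 'q': array([ 1.30108406e+00,  2.64726823e-01,  1.60535724e+00,  1.78039043e-06,
        1.27370235e+00, -3.68996262e-02]), 'joint_vel': array([ 0.00036041,  0.00098069, -0.00013714,  0.00041675, -0.00205281,
        0.00046893]), 'joint_torque': array([-1.53184115e-03, -5.15108442e+01, -3.67315543e+01, -1.52567172e-04,
        1.29704241e-02,  2.42925347e-05]), 'tool_pos': array([0.15554109, 0.65609232, 0.22998882]), 'tcp_rot': array([-0.36483739, -3.11999538,  0.00340476]), 'wrist_force': array([ 0.31316834, -1.00685741, -0.42946562]), 'torque': array([-0.02843562, -0.01244084,  0.06991849]), 'grip_force': 0.0, 'width': 0.9989743700779782}
top {'mtx': array([[433.93770335,   0.        , 315.12655362],
       [  0.        , 433.93770335, 244.39278572],
       [  0.        ,   0.        ,   1.        ]]), 'R': array([[ 0.01201222, -0.99960647,  0.02534992],
       [-0.98814978, -0.01574656, -0.15268287],
       [ 0.15302196, -0.02321546, -0.98795006]]), 't': array([-0.08693555,  0.55883995,  0.97346127])}
side {'mtx': array([[437.01146877,   0.        , 312.3318554 ],
       [  0.        , 437.01146877, 240.0163916 ],
       [  0.        ,   0.        ,   1.        ]]), 'R': array([[ 0.91274129, -0.40809676, -0.01898326],
       [-0.26306986, -0.5515559 , -0.79156828],
       [ 0.31256612,  0.72749098, -0.6107858 ]]), 't': array([-0.49468433,  0.17429508,  0.91851443])}
```

View pics/top0.png

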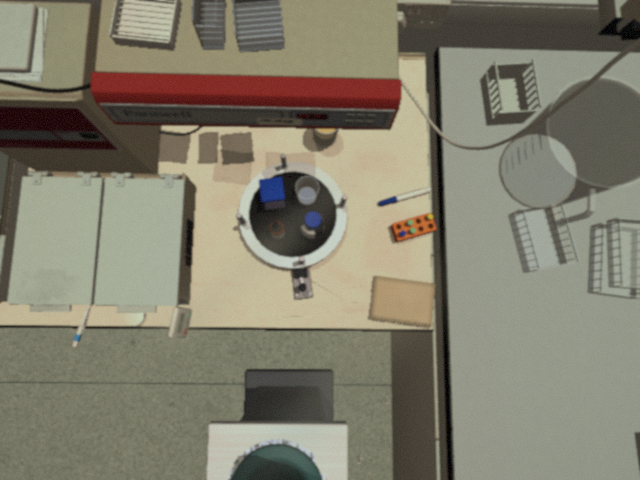

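View pics/side0.png

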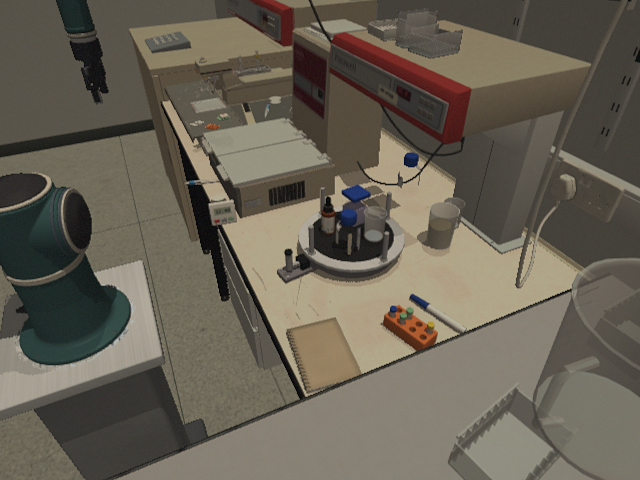

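The top view shows the carousel centred near (292,216), the tongue and knob at (302,285), the dropper at the front left (277,230) and the reagent at (312,222). So the table has to turn counter-clockwise seen from above. Next I crop in to measure.

```bash
python3 - <<'E'
import cv2,numpy as np
a=cv2.imread("pics/top0.png")[140:310,220:365];b=cv2.imread("pics/side0.png")[170:290,265:420]
a=cv2.resize(a,None,fx=3.5,fy=3.5,interpolation=cv2.INTER_CUBIC)[:595];b=cv2.resize(b,(int(155*1.9),int(120*1.9)),interpolation=cv2.INTER_CUBIC)
c=np.zeros((600,800,3),np.uint8);c[:a.shape[0],:a.shape[1]]=a;c[:b.shape[0],507:507+min(293,b.shape[1])]=b[:,:293];cv2.imwrite("pics/crop0.png",c)
E
```

```text
(no output)
```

View pics/crop0.png

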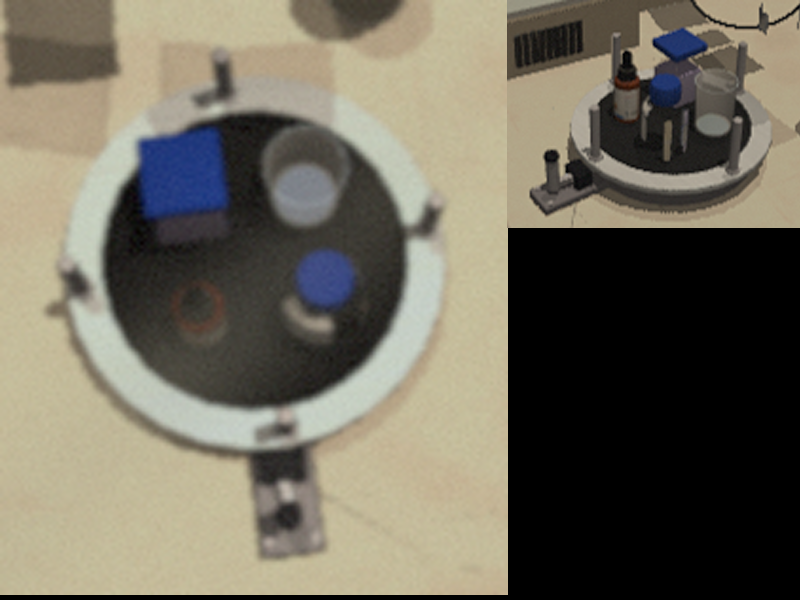

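The crop shows the post tops at back (220,55), left (70,265), right (433,205) and front (286,413). The knob cap is at (288,514). I cast these onto their planes.

```bash
cat > h.py <<'E'
import numpy as np,cv2
from workcell import sensors, optics, order, bot
def ray(n,p,z):
    i=optics.camera_info(n);R=i["R"];C=-R.T@i["t"];d=R.T@np.linalg.inv(i["mtx"])@[p[0],p[1],1]
    return C+d*(z-C[2])/d[2]
E
python3 - <<'E'
from h import *
im=cv2.imread("pics/top0.png")
m=((im.min(2)>140)).astype(np.uint8)
hsv=cv2.cvtColor(im,cv2.COLOR_BGR2HSV);m=((hsv[...,1]<45)&(hsv[...,2]>150)).astype(np.uint8);m[:,:225]=0;m[:,360:]=0;m[:145]=0;m[:,:][275:]=0
cs,_=cv2.findContours(m,cv2.RETR_EXTERNAL,cv2.CHAIN_APPROX_NONE);c=max(cs,key=cv2.contourArea)
pts=np.array([ray("top",p,.046)[:2] for p in cv2.convexHull(c)[:,0]],float)
A=np.c_[2*pts,np.ones(len(pts))];x=np.linalg.lstsq(A,(pts**2).sum(1),rcond=None)[0];print("rim",x[:2],np.sqrt(x[2]+x[:2]@x[:2]))
f=lambda u,v,z:ray("top",(220+(u+.5)/3.5-.5,140+(v+.5)/3.5-.5),z)[:2]
P={k:f(*v,.12) for k,v in dict(back=(220,55),left=(70,265),right=(433,205),front=(286,413)).items()}
c=np.mean(list(P.values()),0);print("c",c)
for k,v in P.items():print(k,v,np.linalg.norm(v-c))
K=f(288,514,.072);print("knob",K,np.linalg.norm(K-c),np.degrees(np.arctan2(*(K-c)[::-1])))
T=f(292,553,.02);print("tongue end",T,np.linalg.norm(T-c),np.degrees(np.arctan2(*(T-c)[::-1])))
print("dropper",f(198,297,.1),"reagent",f(326,278,.146))
print("C nadir",ray("top",(0,0),0)*0, "R tcp",cv2.Rodrigues(sensors.read_state()["tcp_rot"])[0].round(3))
E
```

```text
rim [ 0.63331308 -0.02483158] 0.12942791698835918
c [ 0.63230734 -0.02509887]
back [ 0.74833323 -0.00201384] 0.11830015307850981
left [0.60966537 0.08804875] 0.1153908256564916
right [ 0.65237088 -0.13843264] 0.11509600181166246
front [ 0.51885987 -0.04799774] 0.11573541269809062
knob [ 0.45958576 -0.04999129] 0.17450608909623186 -171.79906823661614
tongue end [ 0.43641201 -0.0528232 ] 0.19784746076629303 -171.9446419155928
dropper [0.59473152 0.00932205] reagent [ 0.59858954 -0.07109588]
C nadir [0. 0. 0.] R tcp [[-0.973  0.231 -0.001]
 [ 0.231  0.973 -0.002]
 [ 0.    -0.002 -1.   ]]
```

{"name": "play_rows", "arguments": {
  "commands": [
    [-2, -2.28, -0.6, 0, 0, 0],
    [-2, -2.28, -0.6, 0, 0, 0],
    [-2, -2.28, -0.6, 0, 0, 0],
    [-2, -2.28, -0.6, 0, 0, 0],
    [-2, -2.28, -0.6, 0, 0, 0]
  ],
  "grip": 1,
  "force": 20
}}

```text
time: 0.52
tool_pos: [0.2269, 0.5212, 0.2607]
tcp_rot: [-0.364, -3.12, 0.002]
wrist_force: [0.3, 0.3, -0.3]
width: 0.297
grip_force: 0.0
```

{"name": "play_rows", "arguments": {
  "commands": [
    [-2, -2.28, 0, 0, 0, 0],
    [-2, -2.28, 0, 0, 0, 0],
    [-2, -2.28, 0, 0, 0, 0],
    [-2, -2.28, 0, 0, 0, 0],
    [-2, -2.28, 0, 0, 0, 0]
  ]
}}

```text
time: 0.93
tool_pos: [0.2979, 0.3872, 0.2608]
tcp_rot: [-0.364, -3.12, 0.001]
wrist_force: [-0.3, -0.4, 0.6]
width: 0.001
grip_force: 0.0
```

{"name": "play_rows", "arguments": {
  "commands": [
    [-2, -2.28, 0, 0, 0, 0],
    [-2, -2.28, 0, 0, 0, 0],
    [-2, -2.28, 0, 0, 0, 0],
    [-2, -2.28, 0, 0, 0, 0],
    [-2, -2.28, 0, 0, 0, 0]
  ]
}}

```text
time: 1.35
tool_pos: [0.3688, 0.2533, 0.2609]
tcp_rot: [-0.364, -3.12, 0.0]
wrist_force: [0.6, 0.2, 0.6]
width: -0.004
grip_force: 0.0
```

{"name": "play_rows", "arguments": {
  "commands": [
    [-2, -2.28, 0, 0, 0, 0],
    [-2, -2.28, 0, 0, 0, 0],
    [-2, -2.28, 0, 0, 0, 0],
    [-2, -2.28, 0, 0, 0, 0],
    [-2, -2.28, 0, 0, 0, 0]
  ]
}}

```text
time: 1.77
tool_pos: [0.4398, 0.1193, 0.261]
tcp_rot: [-0.365, -3.12, 0.0]
wrist_force: [0.8, -0.5, 1.2]
width: 0.002
grip_force: 0.0
```

{"name": "play_rows", "arguments": {
  "commands": [
    [-2, -2.28, 0, 0, 0, 0],
    [-2, -2.28, 0, 0, 0, 0],
    [-2, -2.28, 0, 0, 0, 0],
    [-2, -2.28, 0, 0, 0, 0],
    [-2, -2.28, 0, 0, 0, 0]
  ]
}}

```text
time: 2.18
tool_pos: [0.5109, -0.0147, 0.2608]
tcp_rot: [-0.365, -3.12, -0.0]
wrist_force: [0.9, 0.6, -0.6]
width: 0.003
grip_force: 0.0
```

{"name": "play_rows", "arguments": {
  "commands": [
    [0, 0, 0, 0, 0, 0.12],
    [0, 0, 0, 0, 0, 0.12],
    [0, 0, 0, 0, 0, 0.12],
    [0, 0, 0, 0, 0, 0.12],
    [0, 0, 0, 0, 0, 0.12]
  ]
}}

```text
time: 2.6
tool_pos: [0.5104, -0.0134, 0.2606]
tcp_rot: [-1.279, -2.868, 0.001]
wrist_force: [0.0, -0.0, 0.5]
width: 0.003
grip_force: 0.0
```

{"name": "play_rows", "arguments": {
  "commands": [
    [0, 0, 0, 0, 0, 0.12],
    [0, 0, 0, 0, 0, 0.12],
    [0, 0, 0, 0, 0, 0.12],
    [0, 0, 0, 0, 0, 0.12],
    [0, 0, 0, 0, 0, 0.12]
  ]
}}

```text
time: 3.02
tool_pos: [0.5103, -0.0132, 0.2607]
tcp_rot: [-2.069, -2.363, 0.001]
wrist_force: [-0.6, 0.6, 0.2]
width: -0.002
grip_force: 0.0
```

{"name": "play_rows", "arguments": {
  "commands": [
    [0, 0, 0, 0, 0, 0.12],
    [0, 0, 0, 0, 0, 0.12],
    [0, 0, 0, 0, 0, 0.12],
    [0, 0, 0, 0, 0, 0.12],
    [0, 0, 0, 0, 0, 0.12]
  ]
}}

```text
time: 3.43
tool_pos: [0.5103, -0.0132, 0.2607]
tcp_rot: [-2.675, -1.646, 0.001]
wrist_force: [-0.9, -0.6, 1.3]
width: 0.0
grip_force: 0.0
```

{"name": "play_rows", "arguments": {
  "commands": [
    [0, 0, 0, 0, 0, 0.12],
    [0, 0, 0, 0, 0, 0.12],
    [0, 0, 0, 0, 0, 0.12],
    [0, 0, 0, 0, 0, 0.12],
    [0, 0, 0, 0, 0, 0.12]
  ]
}}

```text
time: 3.85
tool_pos: [0.5103, -0.0132, 0.2607]
tcp_rot: [-3.042, -0.782, 0.002]
wrist_force: [-0.5, -0.3, 0.4]
width: 0.002
grip_force: 0.0
```

{"name": "play_rows", "arguments": {
  "commands": [
    [0, 0, 0, 0, 0, 0.12],
    [0, 0, 0, 0, 0, 0.12],
    [0, 0, 0, 0, 0, 0.07],
    [0, 0, 0, 0, 0, 0],
    [0, 0, 0, 0, 0, 0]
  ]
}}

```text
time: 4.27
tool_pos: [0.5104, -0.0132, 0.2608]
tcp_rot: [-3.126, -0.315, 0.001]
wrist_force: [-0.4, 0.3, 0.5]
width: -0.001
grip_force: 0.0
```

```bash
cat > st.py <<'E'
from h import *
def st():
    s=sensors.read_state();R=cv2.Rodrigues(s["tcp_rot"])[0];c=np.array([.633,-.025]);d=s["tool_pos"][:2]-c
    print("t",round(s["time"],2),"pos",s["tool_pos"].round(4),"yaw",np.degrees(np.arctan2(R[1,0],R[0,0])).round(1),"F",s["wrist_force"].round(2),"Ftool",(R.T@s["wrist_force"]).round(2),"r,ang",np.linalg.norm(d).round(4),(np.degrees(np.arctan2(d[1],d[0]))%360).round(1),"q6",s["q"][5].round(2),"Rz",R[:,2].round(3))
if __name__=="__main__":st()
E
python3 st.py
```

```text
t 4.27 pos [ 0.5104 -0.0132  0.2608] yaw 11.5 F [-0.44  0.28  0.53] Ftool [-0.37 -0.36 -0.53] r,ang 0.1232 174.5 q6 1.3 Rz [-0.001  0.    -1.   ]
```

{"name": "play_rows", "arguments": {
  "commands": [
    [0, 0, 3.5, 0, 0, 0],
    [0, 0, 3.5, 0, 0, 0],
    [0, 0, 3.5, 0, 0, 0],
    [0, 0, 3.5, 0, 0, 0],
    [0, 0, 2.5, 0, 0, 0]
  ]
}}

```text
time: 4.68
tool_pos: [0.5087, -0.013, 0.0931]
tcp_rot: [-3.125, -0.315, 0.005]
wrist_force: [-0.6, -0.0, -0.4]
width: 0.004
grip_force: 0.0
```

```bash
python3 - <<'E'
from st import *
a=optics.read_camera("top")[140:310,220:365,::-1];b=optics.read_camera("side")[160:300,265:420,::-1]
a=cv2.resize(a,None,fx=3,fy=3,interpolation=cv2.INTER_CUBIC);b=cv2.resize(b,None,fx=2.3,fy=2.3,interpolation=cv2.INTER_CUBIC)
c=np.zeros((510,800,3),np.uint8);c[:,:435]=a;c[:322,440:796]=b[:322,:356];cv2.imwrite("pics/c1.png",c)
st()
E
```

```text
t 4.78 pos [ 0.5058 -0.0128  0.091 ] yaw 11.5 F [-0.9  -0.    0.01] Ftool [-0.88 -0.18  0.  ] r,ang 0.1278 174.5 q6 1.3 Rz [-0.011  0.001 -1.   ]
```

View pics/c1.png

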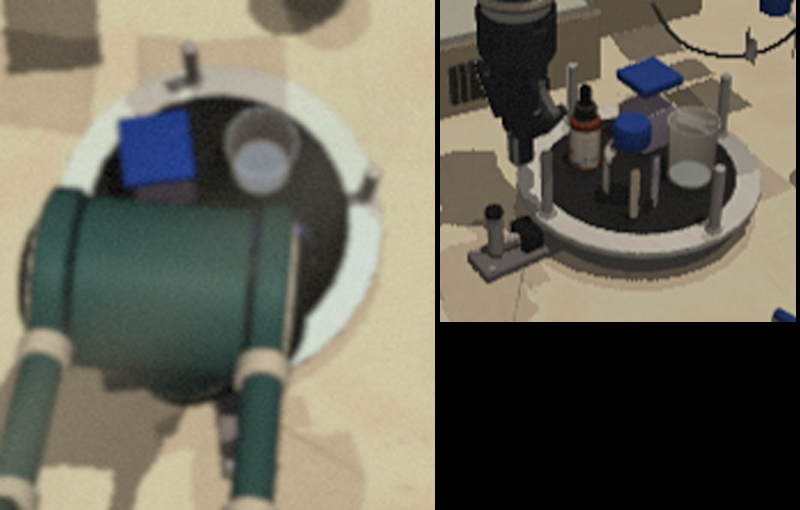

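{"name": "play_rows", "arguments": {
  "commands": [
    [0, 0, 0, 0, 0, 0],
    [0, 0, 0, 0, 0, 0]
  ]
}}

```text
time: 4.95
tool_pos: [0.5123, -0.0133, 0.0982]
tcp_rot: [3.125, 0.313, 0.004]
wrist_force: [0.2, 0.5, 0.7]
width: -0.002
grip_force: 0.0
```

```bash
python3 -c "
from st import *
st();s=sensors.read_state();print(s['q'].round(3),s['joint_vel'].round(3))"
```

```text
t 4.95 pos [ 0.5123 -0.0133  0.0982] yaw 11.4 F [0.23 0.51 0.72] Ftool [ 0.32 -0.45 -0.72] r,ang 0.1212 174.5 q6 1.3 Rz [ 0.003 -0.    -1.   ]
[-0.075  0.081  2.08  -0.     0.978  1.297] [-0.002 -0.017 -0.021  0.    -0.004  0.004]
```

```bash
python3 - <<'E'
from h import *
f=lambda u,v,z:ray("top",(220+(u+.5)/3.5-.5,140+(v+.5)/3.5-.5),z)[:2]
c=np.array([.633,-.025])
for n,p,o in [("drop ring z.1",f(198,300,.12),135),("drop bulb side",ray("side",(328.2,200),.148)[:2],135),("jar",f(183,174,.134),45),("beaker",f(306,162,.116),-45),("reag",f(326,278,.146),225),("reag side",ray("side",(265+(665-507)/1.9,170+80/1.9),.146)[:2],225)]:
    d=p-c;a=np.degrees(np.arctan2(d[1],d[0]));print(n,p.round(3),np.linalg.norm(d).round(4),"table rot est",round((a-o+180)%360-180,1))
E
```

```text
drop ring z.1 [0.589 0.008] 0.0551 table rot est 8.3
drop bulb side [ 0.582 -0.007] 0.0542 table rot est 25.7
jar [0.666 0.018] 0.0541 table rot est 8.1
beaker [ 0.68  -0.058] 0.0574 table rot est 10.0
reag [ 0.599 -0.071] 0.0575 table rot est 8.3
reag side [ 0.601 -0.068] 0.0536 table rot est 8.9
```

{"name": "play_rows", "arguments": {
  "commands": [
    [0, 0.25, 0, 0, 0, 0],
    [0, 0.25, 0, 0, 0, 0],
    [0, 0.25, 0, 0, 0, 0],
    [0, 0.2, 0, 0, 0, 0],
    [0, 0.1, 0, 0, 0, 0]
  ]
}}

```text
time: 5.37
tool_pos: [0.5133, -0.0239, 0.097]
tcp_rot: [3.126, 0.311, 0.002]
wrist_force: [-0.2, 0.4, 0.0]
width: 0.001
grip_force: 0.0
```

{"name": "play_rows", "arguments": {
  "commands": [
    [0, 0.1, 0, 0, 0, 0],
    [0, 0.1, 0, 0, 0, 0],
    [0, 0.1, 0, 0, 0, 0],
    [0, 0.1, 0, 0, 0, 0],
    [0, 0.1, 0, 0, 0, 0]
  ]
}}

```text
time: 5.78
tool_pos: [0.5137, -0.0284, 0.0962]
tcp_rot: [-3.126, -0.312, 0.0]
wrist_force: [0.2, 0.4, 0.2]
width: -0.001
grip_force: 0.2
```

{"name": "play_rows", "arguments": {
  "commands": [
    [0, 0.1, 0, 0, 0, 0],
    [0, 0.1, 0, 0, 0, 0],
    [0, 0.1, 0, 0, 0, 0],
    [0, 0.1, 0, 0, 0, 0],
    [0, 0.1, 0, 0, 0, 0]
  ]
}}

```text
time: 6.2
tool_pos: [0.5146, -0.0333, 0.0962]
tcp_rot: [-3.126, -0.312, 0.001]
wrist_force: [-0.9, 0.9, 0.3]
width: -0.001
grip_force: 0.5
```

```bash
python3 st.py
```

```text
t 6.2 pos [ 0.5146 -0.0333  0.0962] yaw 11.4 F [-0.92  0.92  0.26] Ftool [-0.72 -1.09 -0.26] r,ang 0.1187 184.0 q6 1.26 Rz [-0.  0. -1.]
```

{"name": "play_rows", "arguments": {
  "commands": [
    [0, 0.25, 0, 0, 0, -0.021],
    [0, 0.25, 0, 0, 0, -0.021],
    [0, 0.25, 0, 0, 0, -0.021],
    [0, 0.25, 0, 0, 0, -0.021],
    [0, 0.25, 0, 0, 0, -0.021]
  ]
}}

```text
time: 6.62
tool_pos: [0.5174, -0.0455, 0.0961]
tcp_rot: [-3.105, -0.477, 0.001]
wrist_force: [-1.7, 0.5, 0.1]
width: -0.002
grip_force: 0.6
```

{"name": "play_rows", "arguments": {
  "commands": [
    [0, 0.25, 0, 0, 0, -0.021],
    [0, 0.25, 0, 0, 0, -0.021],
    [0, 0.25, 0, 0, 0, -0.021],
    [0, 0.25, 0, 0, 0, -0.021],
    [0, 0.25, 0, 0, 0, -0.021]
  ]
}}

```text
time: 7.03
tool_pos: [0.5216, -0.0573, 0.096]
tcp_rot: [-3.076, -0.639, 0.001]
wrist_force: [-1.5, 1.8, -0.3]
width: -0.002
grip_force: 0.6
```

{"name": "play_rows", "arguments": {
  "commands": [
    [0, 0.25, 0, 0, 0, -0.021],
    [0, 0.25, 0, 0, 0, -0.021],
    [0, 0.25, 0, 0, 0, -0.021],
    [0, 0.25, 0, 0, 0, -0.021],
    [0, 0.25, 0, 0, 0, -0.021]
  ]
}}

```text
time: 7.45
tool_pos: [0.5274, -0.0686, 0.0962]
tcp_rot: [-3.038, -0.801, 0.0]
wrist_force: [-1.3, 0.9, 0.2]
width: 0.003
grip_force: 0.6
```

{"name": "play_rows", "arguments": {
  "commands": [
    [0, 0.2, 0, 0, 0, -0.017],
    [0, 0.15, 0, 0, 0, -0.013],
    [0, 0.1, 0, 0, 0, -0.008],
    [0, 0, 0, 0, 0, 0]
  ]
}}

```text
time: 7.78
tool_pos: [0.53, -0.0725, 0.0964]
tcp_rot: [3.022, 0.856, 0.0]
wrist_force: [-0.3, 0.1, -0.2]
width: 0.0
grip_force: 0.3
```

```bash
python3 - <<'E'
from st import *
st()
a=optics.read_camera("top")[140:310,220:365,::-1];b=optics.read_camera("side")[160:300,265:420,::-1]
a=cv2.resize(a,None,fx=3.5,fy=3.5,interpolation=cv2.INTER_CUBIC)[:595];b=cv2.resize(b,None,fx=1.88,fy=1.88,interpolation=cv2.INTER_CUBIC)
c=np.zeros((595,800,3),np.uint8);c[:,:507]=a[:,:507];c[:b.shape[0],508:508+b.shape[1]]=b[:,:292];cv2.imwrite("pics/c2.png",c)
E
```

```text
t 7.78 pos [ 0.53   -0.0725  0.0964] yaw 31.6 F [-0.28  0.08 -0.22] Ftool [-0.2  -0.22  0.22] r,ang 0.1135 204.8 q6 0.84 Rz [ 0. -0. -1.]
```

View pics/c2.png

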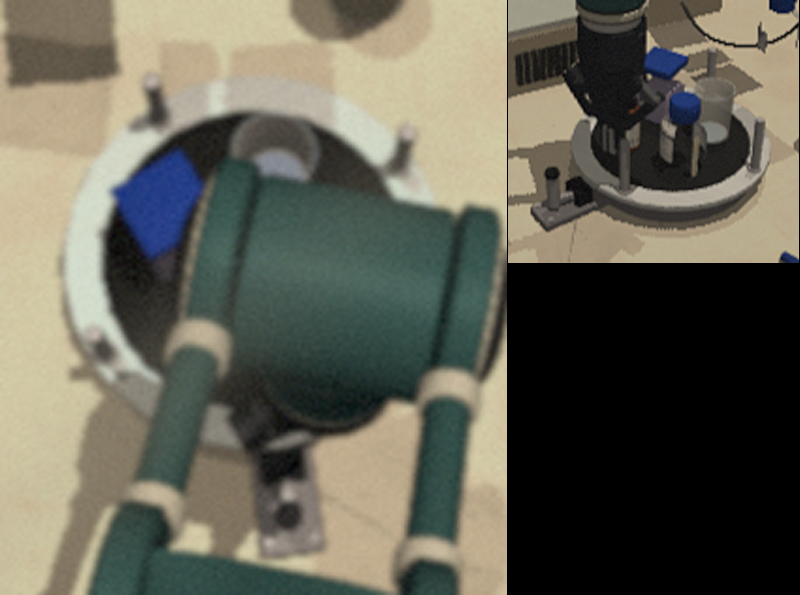

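```bash
python3 - <<'E'
from h import *
f=lambda u,v,z:ray("top",(220+(u+.5)/3.5-.5,140+(v+.5)/3.5-.5),z)[:2]
c=np.array([.633,-.025]);A=lambda p:np.degrees(np.arctan2(*(p-c)[::-1]))
for n,a,b in [("back",(220,55),(152,80)),("left",(70,265),(95,333)),("right",(433,205),(407,132))]:
    p,q=f(*a,.12),f(*b,.12);print(n,A(p),A(q),(A(q)-A(p)+180)%360-180,np.linalg.norm(p-c),np.linalg.norm(q-c))
E
```

```text
back 11.271480225398472 33.915311726185564 22.643831500787087 0.11760152132547194 0.11785112909758787
left 101.66275060573152 124.54067432126139 22.877923715529874 0.1154319067602779 0.11652802083838858
right -80.30908549183205 -55.3974707222639 24.91161476956816 0.11507473679933589 0.11758649725519639
```

{"name": "play_rows", "arguments": {
  "commands": [
    [-0.12, 0.2, 0, 0, 0, -0.029],
    [-0.12, 0.25, 0, 0, 0, -0.033],
    [-0.12, 0.25, 0, 0, 0, -0.033],
    [-0.1, 0.2, 0, 0, 0, -0.029],
    [-0.02, 0.1, 0, 0, 0, -0.008]
  ]
}}

```text
time: 8.3
tool_pos: [0.5318, -0.0832, 0.0965]
tcp_rot: [2.959, 1.054, 0.001]
wrist_force: [-0.0, 1.7, -0.6]
width: -0.001
grip_force: 0.5
```

```bash
python3 st.py
```

```text
t 8.3 pos [ 0.5318 -0.0832  0.0965] yaw 39.2 F [-0.02  1.66 -0.59] Ftool [ 1.03 -1.29  0.59] r,ang 0.1167 209.9 q6 0.68 Rz [ 0.001  0.    -1.   ]
```

{"name": "play_rows", "arguments": {
  "commands": [
    [-0.01, 0.06, 0, 0, 0, -0.005],
    [-0.01, 0.06, 0, 0, 0, -0.005],
    [-0.01, 0.04, 0, 0, 0, -0.004],
    [0, 0, 0, 0, 0, 0]
  ]
}}

```text
time: 8.63
tool_pos: [0.5324, -0.0846, 0.0964]
tcp_rot: [2.952, 1.074, 0.0]
wrist_force: [-0.4, 1.1, -0.2]
width: -0.001
grip_force: 0.4
```

{"name": "play_rows", "arguments": {
  "commands": [
    [-0.01, 0.06, 0, 0, 0, -0.005],
    [-0.01, 0.06, 0, 0, 0, -0.005],
    [-0.01, 0.04, 0, 0, 0, -0.004],
    [0, 0, 0, 0, 0, 0]
  ]
}}

```text
time: 8.97
tool_pos: [0.5331, -0.0861, 0.0963]
tcp_rot: [2.945, 1.095, 0.0]
wrist_force: [-0.1, 1.3, 0.2]
width: 0.003
grip_force: 0.4
```

{"name": "play_rows", "arguments": {
  "commands": [
    [-0.01, 0.06, 0, 0, 0, -0.005],
    [-0.01, 0.06, 0, 0, 0, -0.005],
    [-0.01, 0.04, 0, 0, 0, -0.004],
    [0, 0, 0, 0, 0, 0]
  ]
}}

```text
time: 9.3
tool_pos: [0.5339, -0.0876, 0.0963]
tcp_rot: [2.937, 1.115, 0.0]
wrist_force: [-0.5, 0.8, 0.2]
width: -0.003
grip_force: 0.4
```

{"name": "play_rows", "arguments": {
  "commands": [
    [-0.01, 0.06, 0, 0, 0, -0.005],
    [-0.01, 0.06, 0, 0, 0, -0.005],
    [-0.01, 0.05, 0, 0, 0, -0.004],
    [0, 0, 0, 0, 0, 0]
  ]
}}

```text
time: 9.63
tool_pos: [0.5349, -0.089, 0.0963]
tcp_rot: [2.929, 1.136, 0.0]
wrist_force: [-0.5, 1.6, 0.8]
width: 0.0
grip_force: 0.4
```

{"name": "play_rows", "arguments": {
  "commands": [
    [-0.01, 0.06, 0, 0, 0, -0.005],
    [-0.01, 0.06, 0, 0, 0, -0.005],
    [-0.01, 0.05, 0, 0, 0, -0.004],
    [0, 0, 0, 0, 0, 0]
  ]
}}

```text
time: 9.97
tool_pos: [0.5358, -0.0905, 0.0963]
tcp_rot: [2.921, 1.156, 0.0]
wrist_force: [-0.4, 1.1, 0.3]
width: 0.003
grip_force: 0.4
```

{"name": "play_rows", "arguments": {
  "commands": [
    [-0.01, 0.06, 0, 0, 0, -0.005],
    [-0.01, 0.06, 0, 0, 0, -0.005],
    [-0.01, 0.05, 0, 0, 0, -0.004],
    [0, 0, 0, 0, 0, 0]
  ]
}}

```text
time: 10.3
tool_pos: [0.5367, -0.092, 0.0963]
tcp_rot: [2.913, 1.177, 0.0]
wrist_force: [0.4, 0.9, 0.2]
width: 0.004
grip_force: 0.4
```

{"name": "play_rows", "arguments": {
  "commands": [
    [-0.01, 0.06, 0, 0, 0, -0.005],
    [-0.01, 0.06, 0, 0, 0, -0.005],
    [-0.01, 0.05, 0, 0, 0, -0.004],
    [0, 0, 0, 0, 0, 0]
  ]
}}

```text
time: 10.63
tool_pos: [0.5377, -0.0934, 0.0963]
tcp_rot: [2.904, 1.197, 0.0]
wrist_force: [-0.9, 1.5, 0.2]
width: 0.0
grip_force: 0.4
```

{"name": "play_rows", "arguments": {
  "commands": [
    [-0.01, 0.06, 0, 0, 0, -0.005],
    [-0.01, 0.06, 0, 0, 0, -0.005],
    [-0.01, 0.05, 0, 0, 0, -0.004],
    [0, 0, 0, 0, 0, 0]
  ]
}}

```text
time: 10.97
tool_pos: [0.5387, -0.0948, 0.0963]
tcp_rot: [2.896, 1.218, 0.0]
wrist_force: [-0.1, 1.2, -0.7]
width: 0.0
grip_force: 0.4
```

{"name": "play_rows", "arguments": {
  "commands": [
    [-0.01, 0.06, 0, 0, 0, -0.005],
    [-0.01, 0.06, 0, 0, 0, -0.005],
    [-0.01, 0.05, 0, 0, 0, -0.004],
    [0, 0, 0, 0, 0, 0]
  ]
}}

```text
time: 11.3
tool_pos: [0.5397, -0.0962, 0.0963]
tcp_rot: [2.887, 1.238, 0.0]
wrist_force: [0.0, 0.5, -0.5]
width: 0.003
grip_force: 0.4
```

{"name": "play_rows", "arguments": {
  "commands": [
    [-0.01, 0.06, 0, 0, 0, -0.005],
    [-0.01, 0.06, 0, 0, 0, -0.005],
    [-0.01, 0.05, 0, 0, 0, -0.004],
    [0, 0, 0, 0, 0, 0]
  ]
}}

```text
time: 11.63
tool_pos: [0.5408, -0.0976, 0.0963]
tcp_rot: [2.879, 1.258, 0.0]
wrist_force: [-0.9, 0.8, -0.1]
width: -0.0
grip_force: 0.4
```

{"name": "play_rows", "arguments": {
  "commands": [
    [-0.01, 0.06, 0, 0, 0, -0.005],
    [-0.01, 0.06, 0, 0, 0, -0.005],
    [-0.01, 0.05, 0, 0, 0, -0.004],
    [0, 0, 0, 0, 0, 0]
  ]
}}

```text
time: 11.97
tool_pos: [0.5418, -0.0989, 0.0963]
tcp_rot: [2.87, 1.278, 0.0]
wrist_force: [-0.6, 0.7, 0.5]
width: 0.001
grip_force: 0.4
```

{"name": "play_rows", "arguments": {
  "commands": [
    [-0.01, 0.06, 0, 0, 0, -0.005],
    [-0.01, 0.06, 0, 0, 0, -0.005],
    [-0.01, 0.05, 0, 0, 0, -0.004],
    [0, 0, 0, 0, 0, 0]
  ]
}}

```text
time: 12.3
tool_pos: [0.5429, -0.1003, 0.0963]
tcp_rot: [2.861, 1.298, 0.0]
wrist_force: [-0.6, 0.7, -0.1]
width: -0.004
grip_force: 0.4
```

{"name": "play_rows", "arguments": {
  "commands": [
    [-0.01, 0.06, 0, 0, 0, -0.005],
    [-0.01, 0.06, 0, 0, 0, -0.005],
    [-0.01, 0.05, 0, 0, 0, -0.004],
    [0, 0, 0, 0, 0, 0]
  ]
}}

```text
time: 12.63
tool_pos: [0.5439, -0.1016, 0.0963]
tcp_rot: [2.851, 1.318, 0.0]
wrist_force: [-0.4, 1.9, 0.1]
width: 0.001
grip_force: 0.4
```

{"name": "play_rows", "arguments": {
  "commands": [
    [-0.01, 0.06, 0, 0, 0, -0.005],
    [-0.01, 0.06, 0, 0, 0, -0.005],
    [-0.01, 0.05, 0, 0, 0, -0.004],
    [0, 0, 0, 0, 0, 0]
  ]
}}

```text
time: 12.97
tool_pos: [0.5451, -0.103, 0.0963]
tcp_rot: [2.842, 1.338, 0.0]
wrist_force: [-1.2, 1.0, 0.3]
width: -0.002
grip_force: 0.4
```

{"name": "play_rows", "arguments": {
  "commands": [
    [-0.01, 0.06, 0, 0, 0, -0.005],
    [-0.01, 0.06, 0, 0, 0, -0.005],
    [-0.01, 0.05, 0, 0, 0, -0.004],
    [0, 0, 0, 0, 0, 0]
  ]
}}

```text
time: 13.3
tool_pos: [0.5462, -0.1043, 0.0963]
tcp_rot: [2.833, 1.358, 0.0]
wrist_force: [-0.5, 1.5, -0.3]
width: -0.0
grip_force: 0.4
```

{"name": "play_rows", "arguments": {
  "commands": [
    [-0.01, 0.06, 0, 0, 0, -0.005],
    [-0.01, 0.06, 0, 0, 0, -0.005],
    [-0.01, 0.05, 0, 0, 0, -0.004],
    [0, 0, 0, 0, 0, 0]
  ]
}}

```text
time: 13.63
tool_pos: [0.5474, -0.1056, 0.0963]
tcp_rot: [2.823, 1.378, 0.0]
wrist_force: [0.0, 0.4, 0.2]
width: 0.002
grip_force: 0.4
```

{"name": "play_rows", "arguments": {
  "commands": [
    [-0.01, 0.06, 0, 0, 0, -0.005],
    [-0.01, 0.06, 0, 0, 0, -0.005],
    [-0.01, 0.05, 0, 0, 0, -0.004],
    [0, 0, 0, 0, 0, 0]
  ]
}}

```text
time: 13.97
tool_pos: [0.5485, -0.1068, 0.0963]
tcp_rot: [2.814, 1.397, 0.0]
wrist_force: [0.4, 1.5, -0.1]
width: 0.005
grip_force: 0.4
```

{"name": "play_rows", "arguments": {
  "commands": [
    [-0.01, 0.06, 0, 0, 0, -0.005],
    [-0.01, 0.06, 0, 0, 0, -0.005],
    [-0.01, 0.05, 0, 0, 0, -0.004],
    [0, 0, 0, 0, 0, 0]
  ]
}}

```text
time: 14.3
tool_pos: [0.5497, -0.1081, 0.0963]
tcp_rot: [2.804, 1.417, 0.0]
wrist_force: [-0.4, 0.9, 0.6]
width: 0.003
grip_force: 0.4
```

{"name": "play_rows", "arguments": {
  "commands": [
    [-0.01, 0.06, 0, 0, 0, -0.005],
    [-0.01, 0.06, 0, 0, 0, -0.005],
    [-0.01, 0.05, 0, 0, 0, -0.004],
    [0, 0, 0, 0, 0, 0]
  ]
}}

```text
time: 14.63
tool_pos: [0.5503, -0.109, 0.0961]
tcp_rot: [-2.793, -1.436, 0.001]
wrist_force: [-1.1, 2.5, 1.7]
width: -0.0
grip_force: 1.5
```

{"name": "play_rows", "arguments": {
  "commands": [
    [0, 0.03, 0, 0, 0, -0.002],
    [-0.01, 0.03, 0, 0, 0, -0.002],
    [0, 0, 0, 0, 0, 0],
    [0, 0, 0, 0, 0, 0]
  ]
}}

```text
time: 14.97
tool_pos: [0.5507, -0.1094, 0.0961]
tcp_rot: [-2.79, -1.442, 0.001]
wrist_force: [-2.9, 3.1, 1.9]
width: 0.001
grip_force: 2.2
```

```bash
python3 st.py
```

```text
t 14.97 pos [ 0.5507 -0.1094  0.0961] yaw 54.6 F [-2.88  3.12  1.86] Ftool [ 0.88 -4.15 -1.86] r,ang 0.1179 225.7 q6 0.38 Rz [-0.001  0.    -1.   ]
```

{"name": "play_rows", "arguments": {
  "commands": [
    [0, -0.3, 0, 0, 0, 0],
    [0, -0.6, 0, 0, 0, 0],
    [0, -0.7, 0, 0, 0, 0],
    [0, -0.4, 0, 0, 0, 0],
    [0, 0, -1, 0, 0, 0]
  ]
}}

```text
time: 15.38
tool_pos: [0.5323, -0.0973, 0.1045]
tcp_rot: [-2.788, -1.442, 0.005]
wrist_force: [-0.8, 0.1, -0.5]
width: -0.002
grip_force: 0.0
```

{"name": "play_rows", "arguments": {
  "commands": [
    [0, 0, -2, 0, 0, 0],
    [0, 0, -2, 0, 0, 0],
    [0, 0, -1.5, 0, 0, 0],
    [0, 0, -0.5, 0, 0, 0],
    [0, 0, 0, 0, 0, 0.11]
  ]
}}

```text
time: 15.8
tool_pos: [0.5367, -0.0986, 0.1693]
tcp_rot: [2.863, 1.284, 0.007]
wrist_force: [0.6, -0.7, -0.9]
width: -0.001
grip_force: 0.0
```

{"name": "play_rows", "arguments": {
  "commands": [
    [0, 0, 0, 0, 0, 0.12],
    [0, 0, 0, 0, 0, 0.12],
    [0, 0, 0, 0, 0, 0.12],
    [0, 0, 0, 0, 0, 0.12],
    [0, 0, 0, 0, 0, 0.12]
  ]
}}

```text
time: 16.22
tool_pos: [0.5348, -0.0982, 0.1662]
tcp_rot: [3.119, 0.373, 0.0]
wrist_force: [0.1, -0.1, -0.5]
width: 0.001
grip_force: 0.0
```

{"name": "play_rows", "arguments": {
  "commands": [
    [0, 0, 0, 0, 0, 0.1],
    [-2, -1.1, 0, 0, 0, 0],
    [-3, -1.6, 0, 0, 0, 0],
    [-3, -1.6, 0, 0, 0, 0],
    [-2, -1.1, 0, 0, 0, 0]
  ]
}}

```text
time: 16.63
tool_pos: [0.4253, -0.0582, 0.1654]
tcp_rot: [-3.133, -0.226, 0.004]
wrist_force: [-0.7, 0.5, -0.4]
width: -0.001
grip_force: 0.0
```

{"name": "play_rows", "arguments": {
  "commands": [
    [-0.8, -0.4, 0, 0, 0, 0],
    [0, 0, 0, 0, 0, 0],
    [0, 0, 0, 0, 0, 0],
    [0, 0, 0, 0, 0, 0]
  ]
}}

```text
time: 16.97
tool_pos: [0.4213, -0.0567, 0.167]
tcp_rot: [3.133, 0.226, 0.003]
wrist_force: [1.1, 0.0, -0.7]
width: -0.001
grip_force: 0.0
```

```bash
python3 - <<'E'
from st import *
st()
a=optics.read_camera("top")[140:310,220:365,::-1];b=optics.read_camera("side")[160:300,265:420,::-1]
a=cv2.resize(a,None,fx=3.5,fy=3.5,interpolation=cv2.INTER_CUBIC)[:595];b=cv2.resize(b,None,fx=1.88,fy=1.88,interpolation=cv2.INTER_CUBIC)
c=np.zeros((595,800,3),np.uint8);c[:,:507]=a[:,:507];c[:b.shape[0],508:508+b.shape[1]]=b[:,:292];cv2.imwrite("pics/c3.png",c)
E
```

```text
t 16.97 pos [ 0.4213 -0.0567  0.167 ] yaw 8.2 F [ 1.1   0.03 -0.75] Ftool [1.09 0.13 0.75] r,ang 0.214 188.5 q6 1.23 Rz [ 0.002 -0.001 -1.   ]
```

View pics/c3.png

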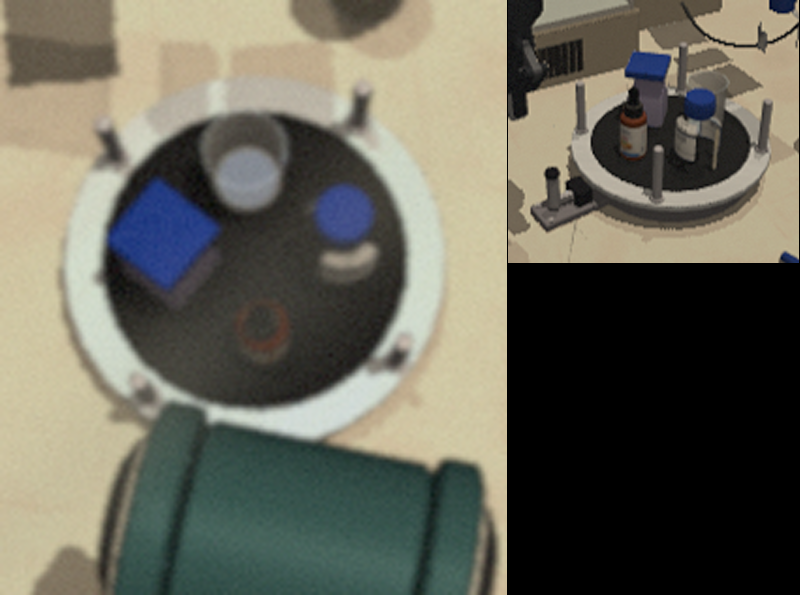

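{"name": "play_rows", "arguments": {
  "commands": [
    [0, 0, 2, 0, 0, 0],
    [0, 0, 3, 0, 0, 0],
    [0, 0, 3, 0, 0, 0],
    [0, 0, 2.5, 0, 0, 0],
    [0, 0, 1, 0, 0, 0]
  ]
}}

```text
time: 17.48
tool_pos: [0.4176, -0.056, 0.0478]
tcp_rot: [-3.132, -0.225, 0.009]
wrist_force: [-1.4, -0.3, -0.6]
width: -0.0
grip_force: 0.0
```

{"name": "play_rows", "arguments": {
  "commands": [
    [0, 0, 0.5, 0, 0, 0],
    [0, 0, 0, 0, 0, 0],
    [0, 0, 0, 0, 0, 0],
    [0.2, 0, 0, 0, 0, 0],
    [0.3, 0, 0, 0, 0, 0]
  ]
}}

```text
time: 17.9
tool_pos: [0.4262, -0.0557, 0.0478]
tcp_rot: [3.133, 0.225, 0.005]
wrist_force: [-0.4, -0.4, 0.1]
width: -0.002
grip_force: 0.0
```

{"name": "play_rows", "arguments": {
  "commands": [
    [0.3, 0, 0, 0, 0, 0],
    [0.2, 0, 0, 0, 0, 0],
    [0.1, 0, 0, 0, 0, 0],
    [0.1, 0, 0, 0, 0, 0],
    [0, 0, 0, 0, 0, 0]
  ]
}}

```text
time: 18.32
tool_pos: [0.4318, -0.0544, 0.0464]
tcp_rot: [3.133, 0.226, 0.0]
wrist_force: [0.0, -0.4, 0.7]
width: 0.004
grip_force: 0.0
```

```bash
python3 st.py
```

```text
t 18.32 pos [ 0.4318 -0.0544  0.0464] yaw 8.2 F [ 0.05 -0.43  0.74] Ftool [-0.01  0.43 -0.74] r,ang 0.2033 188.3 q6 1.24 Rz [ 0. -0. -1.]
```

Expected contact is at r of about 0.196, so I advance 1 mm per row.

{"name": "play_rows", "arguments": {
  "commands": [
    [0.1, 0, 0, 0, 0, 0],
    [0.1, 0, 0, 0, 0, 0],
    [0.1, 0, 0, 0, 0, 0],
    [0.1, 0, 0, 0, 0, 0],
    [0.1, 0, 0, 0, 0, 0]
  ]
}}

```text
time: 18.73
tool_pos: [0.4366, -0.0537, 0.0462]
tcp_rot: [-3.133, -0.226, 0.0]
wrist_force: [0.6, 0.9, 0.5]
width: 0.002
grip_force: 0.0
```

{"name": "play_rows", "arguments": {
  "commands": [
    [0.1, 0, 0, 0, 0, 0],
    [0.1, 0, 0, 0, 0, 0],
    [0.1, 0, 0, 0, 0, 0],
    [0.1, 0, 0, 0, 0, 0]
  ]
}}

```text
time: 19.07
tool_pos: [0.4398, -0.0532, 0.0461]
tcp_rot: [-3.133, -0.226, 0.003]
wrist_force: [-1.9, -0.7, 1.8]
width: 0.002
grip_force: 1.3
```

```bash
python3 st.py
```

```text
t 19.07 pos [ 0.4398 -0.0532  0.0461] yaw 8.2 F [-1.87 -0.73  1.75] Ftool [-1.95  0.45 -1.75] r,ang 0.1952 188.3 q6 1.25 Rz [-0.002 -0.    -1.   ]
```

{"name": "play_rows", "arguments": {
  "commands": [
    [0.08, 0, 0, 0, 0, 0],
    [0.08, 0, 0, 0, 0, 0],
    [0.08, 0, 0, 0, 0, 0],
    [0.08, 0, 0, 0, 0, 0],
    [0.08, 0, 0, 0, 0, 0]
  ]
}}

```text
time: 19.48
tool_pos: [0.4442, -0.0526, 0.0462]
tcp_rot: [-3.133, -0.226, 0.001]
wrist_force: [-2.6, -1.3, 2.1]
width: 0.003
grip_force: 1.3
```

```bash
python3 st.py
```

```text
t 19.48 pos [ 0.4442 -0.0526  0.0462] yaw 8.2 F [-2.61 -1.26  2.12] Ftool [-2.77  0.87 -2.11] r,ang 0.1908 188.3 q6 1.25 Rz [-0.001  0.    -1.   ]
```

{"name": "play_rows", "arguments": {
  "commands": [
    [0.05, 0, 0, 0, 0, 0],
    [0.05, 0, 0, 0, 0, 0],
    [0.05, 0, 0, 0, 0, 0],
    [0, 0, 0, 0, 0, 0]
  ]
}}

```text
time: 19.82
tool_pos: [0.4459, -0.0523, 0.0462]
tcp_rot: [-3.133, -0.226, 0.0]
wrist_force: [-2.2, -0.4, 0.4]
width: 0.001
grip_force: 1.2
```

{"name": "play_rows", "arguments": {
  "commands": [
    [0.05, 0, 0, 0, 0, 0],
    [0.05, 0, 0, 0, 0, 0],
    [0.05, 0, 0, 0, 0, 0],
    [0, 0, 0, 0, 0, 0]
  ]
}}

```text
time: 20.15
tool_pos: [0.4475, -0.0521, 0.0463]
tcp_rot: [-3.133, -0.226, -0.0]
wrist_force: [-2.8, -0.3, 0.5]
width: -0.005
grip_force: 1.2
```

{"name": "play_rows", "arguments": {
  "commands": [
    [0.05, 0, 0, 0, 0, 0],
    [0.06, 0, 0, 0, 0, 0],
    [0.06, 0, 0, 0, 0, 0],
    [0, 0, 0, 0, 0, 0]
  ]
}}

```text
time: 20.48
tool_pos: [0.4491, -0.0518, 0.0462]
tcp_rot: [-3.133, -0.226, 0.0]
wrist_force: [-2.8, -0.3, 0.0]
width: -0.002
grip_force: 1.2
```

Travel is about 10 mm and nothing has blocked, so the nose is in the notch. I advance another 5 mm.

{"name": "play_rows", "arguments": {
  "commands": [
    [0.1, 0, 0, 0, 0, 0],
    [0.1, 0, 0, 0, 0, 0],
    [0.1, 0, 0, 0, 0, 0],
    [0.1, 0, 0, 0, 0, 0],
    [0.1, 0, 0, 0, 0, 0]
  ]
}}

```text
time: 20.9
tool_pos: [0.4541, -0.0512, 0.0463]
tcp_rot: [-3.133, -0.226, 0.0]
wrist_force: [-3.2, 0.1, 0.8]
width: 0.002
grip_force: 1.3
```

{"name": "play_rows", "arguments": {
  "commands": [
    [0.05, 0, 0, 0, 0, 0],
    [0.05, 0, 0, 0, 0, 0],
    [0.04, 0, 0, 0, 0, 0],
    [0, 0, 0, 0, 0, 0]
  ]
}}

```text
time: 21.23
tool_pos: [0.4555, -0.051, 0.0463]
tcp_rot: [-3.133, -0.226, -0.0]
wrist_force: [-2.1, 0.4, 0.4]
width: 0.0
grip_force: 1.2
```

{"name": "play_rows", "arguments": {
  "commands": [
    [0.04, 0, 0, 0, 0, 0],
    [0.04, 0, 0, 0, 0, 0],
    [0.04, 0, 0, 0, 0, 0],
    [0, 0, 0, 0, 0, 0]
  ]
}}

```text
time: 21.57
tool_pos: [0.4567, -0.0508, 0.0463]
tcp_rot: [-3.133, -0.226, -0.0]
wrist_force: [-2.5, 0.8, 0.4]
width: -0.001
grip_force: 1.2
```

{"name": "play_rows", "arguments": {
  "commands": [
    [0.04, 0, 0, 0, 0, 0],
    [0.04, 0, 0, 0, 0, 0],
    [0.02, 0, 0, 0, 0, 0],
    [0, 0, 0, 0, 0, 0]
  ]
}}

```text
time: 21.9
tool_pos: [0.4576, -0.0507, 0.0462]
tcp_rot: [-3.133, -0.226, 0.0]
wrist_force: [-2.9, 0.5, 0.9]
width: -0.001
grip_force: 1.4
```

{"name": "play_rows", "arguments": {
  "commands": [
    [0.04, 0, 0, 0, 0, 0],
    [0.03, 0, 0, 0, 0, 0],
    [0, 0, 0, 0, 0, 0],
    [0, 0, 0, 0, 0, 0]
  ]
}}

```text
time: 22.23
tool_pos: [0.458, -0.0506, 0.0462]
tcp_rot: [-3.133, -0.226, 0.001]
wrist_force: [-4.5, 0.2, 2.0]
width: -0.003
grip_force: 2.2
```

The end stop is felt, at 4.5 N and about 18.5 mm of travel. I back off and look.

{"name": "play_rows", "arguments": {
  "commands": [
    [-0.3, 0, 0, 0, 0, 0],
    [-0.8, 0, 0, 0, 0, 0],
    [-1, 0, 0, 0, 0, 0],
    [-0.8, 0, 0, 0, 0, 0],
    [-0.3, 0, 0, 0, 0, 0]
  ]
}}

```text
time: 22.65
tool_pos: [0.425, -0.0552, 0.0461]
tcp_rot: [-3.133, -0.225, 0.001]
wrist_force: [-0.3, -0.3, 0.2]
width: 0.001
grip_force: 0.0
```

{"name": "play_rows", "arguments": {
  "commands": [
    [0, 0, -1, 0, 0, 0],
    [0, 0, -3, 0, 0, 0],
    [0, 0, -3, 0, 0, 0],
    [0, 0, -3, 0, 0, 0],
    [0, 0, -2, 0, 0, 0]
  ]
}}

```text
time: 23.07
tool_pos: [0.4283, -0.0555, 0.1704]
tcp_rot: [3.132, 0.225, 0.008]
wrist_force: [1.3, 0.6, 0.5]
width: 0.004
grip_force: 0.0
```

{"name": "play_rows", "arguments": {
  "commands": [
    [0, 0, 0, 0, 0, 0],
    [0, 0, 0, 0, 0, 0],
    [0, 0, 0, 0, 0, 0],
    [0, 0, 0, 0, 0, 0],
    [0, 0, 0, 0, 0, 0]
  ]
}}

```text
time: 23.48
tool_pos: [0.4254, -0.0549, 0.1647]
tcp_rot: [-3.133, -0.226, 0.005]
wrist_force: [0.3, -0.4, 0.7]
width: -0.0
grip_force: 0.0
```

```bash
python3 - <<'E'
from st import *
st()
b=optics.read_camera("side")[160:300,265:420,::-1]
cv2.imwrite("pics/c4.png",cv2.resize(b,None,fx=4,fy=4,interpolation=cv2.INTER_CUBIC))
E
```

```text
t 23.48 pos [ 0.4254 -0.0549  0.1647] yaw 8.2 F [ 0.27 -0.36  0.7 ] Ftool [ 0.22  0.39 -0.7 ] r,ang 0.2097 188.2 q6 1.24 Rz [-0.003  0.001 -1.   ]
```

View pics/c4.png

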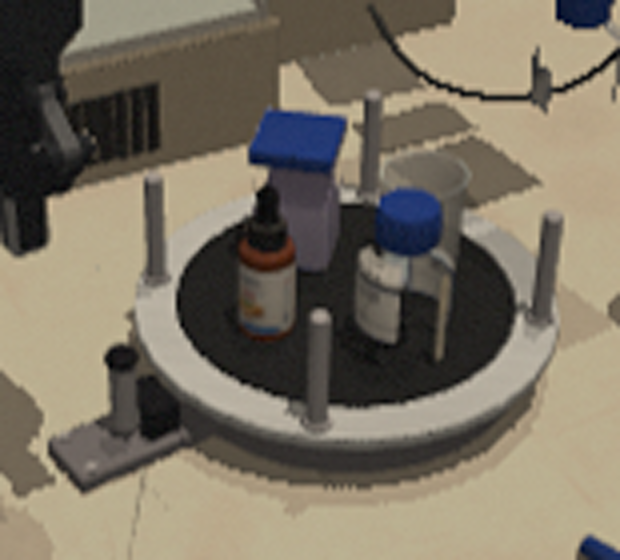

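The knob at (122,395) has moved in next to the black guide. The dropper at (267,270) stands at the front, and all four vessels are upright. I hand the job in.

```bash
python3 -c "
from workcell import order
print(order.finish_job())"
```

```text
the job is handed in; nothing more can be done
None
```

The dropper bottle faces front with the table against its end stop, the lock bolt is pushed home (about 18 mm of travel), all four vessels are standing, and the job is handed in; no verdict was returned.

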